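# Roll a sheeter roller into its vee rest and clamp it

## Task

The steel roller of the pasta sheeter lies against the stop bar at the low end of the rest's sloping deck. Roll it up the deck, without lifting it off, so that it drops into the vee, let go and let it centre itself there while the clamp is still up; then swing the clamp lever down until its sprung rubber pad bears firmly on the roller, feeling for it and not forcing it, and leave it clamped. Do not ram the roller, and leave the timer, the sauce cup and the spoon where they are.

Things in the scene. Friction and masses are not known exactly. Their poses are not given: they have to be found in the camera images.
- vee_rest: The rest, fixed to the table: white plastic base plate (225 x 200 x 10 mm) carrying a stainless sheet deck, a vee and a clamp post. Origin on the table top under the bottom line of the vee; z up, y along the vee; +x runs up the deck, over the lip, into the vee and on to the post. Positions 'of the rest' are in this frame. The post (x = 52 to 78 mm, 38 mm wide) is 106 mm high.
- deck_lip (a point): Middle of the lip between deck and vee: x = -17, y = 0, z = 32 mm of the rest. The deck (170 mm wide in y) slopes up to it by 4 degrees from x = -118, z = 25 mm. At its low end, x = -106 mm, a 6 mm stop bar lies across it (top at z = 32 mm). Rolling takes a push of only a few newtons; meet the roller at 30 mm/s or less.
- vee_seat (a point): Where the roller's centre is when seated in the vee: x = 0, y = 0, z = 44 mm of the rest, with the same axes. The vee (130 mm wide in y, faces sloping 40 degrees) goes from the lip down to z = 18 mm at x = 0 and up to z = 43 mm at x = +30 mm.
- roller: Loose hollow steel drum, 40 mm diameter, 150 mm long, an 18 mm journal standing out 18 mm at each end; 0.4 to 0.8 kg. Origin at its centre, y axis = roller axis. Starts against the stop bar, centre at x = -91, z = 47 mm of the rest; rolls back if let go before the lip. Centre passes the lip at z = 52 mm, then drops 8 mm into the vee; above 62 mm counts as lifted.
- clamp: Clamp lever: aluminium arm, 16 mm wide, 12 mm thick. Origin on the hinge: x = 65, y = 0, z = 95 mm of the rest; y axis = hinge axis; the arm runs along its own -x to the handle. At level its axes are parallel to the rest's and it lies over the vee; it starts raised by 1.4 to 1.7 rad (turned about +y). The hinge is stiff and stays where left: about 5 to 6 N on the handle moves it.
- clamp_handle (a point): Middle of the crank handle: round black bar, 16 mm diameter, 70 mm long, parallel to the hinge axis, at (-150, 50, 0) mm in the clamp's own axes; z = 95 mm when level. The pad must bear with over 5 N and never over 25 N: press down slowly (15 mm/s) until the handle takes 9 N while it moves (8 to 12 N is good; at rest the hinge hides up to 5 N of it). When let go, friction keeps the pressure.
- screw_axis (a point): Point on the arm's middle line where the adjusting screw passes through it, 65 mm from the hinge. Under it sits a sprung rubber pad, 18 mm across. The screw's setting is not given and differs by up to 9 mm either way: the pad meets the seated roller somewhere from 0.14 rad above level to 0.14 rad below. From there the spring (8 N per mm at the pad) adds about 1.5 N per mm of handle travel.
- timer: Bystander: round white kitchen timer, 66 mm across, 53 mm high, standing left of the rest. Origin at the centre of its underside.
- ramekin_1: Bystander: small stainless sauce cup, 65 mm across, 37 mm high, standing right of the rest. Origin at the centre of its underside.
- spoon_1: Bystander: spoon with a light blue handle, 199 x 40 x 17 mm, lying left of the deck. Origin at the centre of its underside.

How it is judged:
By the outcome, as a careful person would: the job done as asked, in the order asked, and still so for the second after the job is handed in, with the robot touching nothing.
It also fails if it takes over 64 s, if anything falls off the work surface, if the arm or the gripper's body presses on something with over 40 N, if the wrist force passes 120 N, or if a joint passes its speed limit or range.

## Robot

A 6-joint arm with a two-finger parallel gripper is mounted at the origin on a cart in front of the work surface, level with it; the furniture and walls round the work are solid. World frame = base frame: x ahead of the robot, y to its left, z up, the work surface at z = 0. Lengths are in m, angles in degrees, forces in N, time in s.
With the tool pointing down it reaches from about 0.4 to 0.825 m from the base axis. Payload 7 kg.
Tool frame: the origin (TCP) lies at the very end of the fingers, on their centre line; the grasp point (between the pads) lies 19 mm behind it (r.hold_point_z is the distance from the TCP to the grasp point, in m); z points along the fingers, y is the line along which they close (so a half turn about z gives the same grasp; the last joint's range is limited). The gripper opens to 88 mm and grips with 3 to 60 N. Pads are 19 mm wide; open, the fingers measure 130 mm over their backs; the gripper's body (78 mm by 193 mm) begins 47 mm behind the grasp point.
Start: joints at [88.47, 20.546, 0.682, 0, -70.136, -16.507], TCP at [0.209, 0.642, 0.227] pointing down, gripper open.
Joint ranges: [-176.03, 176.03], [-82.01, 121.73], [-58.28, 71.71], [-173.87, 95.51], [-174.79, -0.11], [-173.66, 173.66]. Speed limits (degrees/s): [136.94, 136.94, 172.46, 180, 180, 180].

## Interface

Orientations are given as [roll, pitch, yaw] about the fixed x, y, z axes, in that order (R = Rz(yaw) Ry(pitch) Rx(roll)).
In Python, from plant import telemetry, vision, workorder, r gives the robot as it stands.
- The arm moves only by the tool move_arm, never from a script. Its argument "plan" is a list of rows, each a list of 7 numbers: the opening, from -1 (shut) to 1 (fully open), so that 0 is half open, then the shift along the world's x, y, z in m, then the turn, a rotation vector about the world's x, y, z in degrees. In form: [[fingers, dx, dy, dz, ax, ay, az], ...]. A call has 1 to 20 rows; each row shifts and turns the commanded pose from where the row before left it; what a row does not reach is not made up. A row lasts 1/8 s, in which the tool goes at most 62.5 mm and 10.7 degrees, less where a joint would pass 70% of its speed; a pose out of reach is approached as far as the arm can. A call is refused whole if a number of a shift passes 0.0625 or a number of a turn 10.7, either way. A call with a gripper value outside its range is refused whole. The fingers move at their own pace and stop on an object; "force" is the grip in N (left out, the last holds). Time passes only in rows, so rows that do not move let the fingers close. It gives the time, the measured TCP pose, the force, the opening and the grip force at its end, in the units of the state.
- telemetry.get_state(): the state, without advancing time (a new reading comes with each control period).
- vision.capture(name): name is "side" or "top"; returns a dict with "img" (480x640x3 uint8, red, green, blue), "depth" (480x640 float32, m along the optical axis (not along the pixel's ray), 0 where there is no reading), "intrinsics" (3x3 intrinsics, pixels), "R" (3x3) and "t" (3): a world point X has camera coordinates R X + t. Camera axes: x right, y down, z forward; pixel columns grow to the right and rows downward; lengths in m; the calibration is good to about 2 mm. A picture is of the moment at which its call begins.
- workorder.close_job(): hands the job in; it is judged then, once.
The state is a dict: "time_s": time; "joints": joint angles; "qd": joint speeds; "joint_torque": joint torques, N m; "tcp_pos": TCP position; "eef_rot": TCP orientation; "contact_force": force on the tool from outside, world axes, zero at the start; "moment": the same for the moment, N m; "gripper_width": finger opening in m; "gripper_force": force on a finger pad.
Only numpy, scipy, OpenCV 4.12 (cv2) and the standard library are available. Lean on these libraries where they do the work, as an engineer would, in place of code of your own. Each camera call takes 0.05 s, during which the arm holds its last target. There are 200 camera calls.

## Working session

There is one attempt and no reset: what is moved stays moved. The work goes in short steps, Python scripts to look and compute and a tool call to move; the robot and the scene stay as the last step left them, time stands still between calls to the robot, and variables do not carry over. Pictures are saved under pics/ and viewed, at most 10 in all, crops included, and the job is handed in when it is done.

Besides the shell and the picture viewer there is one more tool, called in YAML: its name, and indented under it one key for each argument. move_arm: Moves the arm, as the interface text tells. Its arguments: {"type":"object","properties":{"plan":{"type":"array"},"force":{"type":"number"}},"required":["plan"]}

```bash
ls; mkdir -p pics; python3 - <<'E'
from plant import telemetry, vision, workorder, r
import cv2,numpy as np
print(telemetry.get_state(), r.hold_point_z)
for n in("side","top"):
    c=vision.capture(n); cv2.imwrite(f"pics/{n}0.png",c["img"][:,:,::-1]); np.savez(f"{n}0.npz",**c)
    print(n,c["intrinsics"].tolist(),(-c["R"].T@c["t"]).round(3),c["R"].round(2).tolist())
E
```

```text
pics
{'time_s': 0.0, 'joints': array([ 8.84705387e+01,  2.05896111e+01,  6.33509170e-01, -1.97610990e-02,
       -7.01343681e+01, -1.65059768e+01]), 'qd': array([-0.02205624,  0.01684363, -0.04636972,  0.05055739, -0.01688284,
        0.10740051]), 'joint_torque': array([ 1.23243894e-04, -5.82721746e+01,  2.93056011e+01,  6.99725524e+00,
        6.95747993e-03, -1.54233867e-04]), 'tcp_pos': array([0.20887037, 0.64136273, 0.22564238]), 'eef_rot': array([ 1.79907980e+02, -7.89515534e-03, -1.80421616e+01]), 'contact_force': array([-1.19977536, -0.34261527, -0.33940518]), 'moment': array([-0.01508298, -0.01543992,  0.00329019]), 'gripper_force': 0.0, 'gripper_width': 0.08741926685547048} 0.0188
side [[515.106775575035, 0.0, 326.13429452962015], [0.0, 515.106775575035, 246.88111649762112], [0.0, 0.0, 1.0]] [ 0.144 -0.617  0.456] [[0.83, -0.56, 0.02], [-0.23, -0.37, -0.9], [0.51, 0.74, -0.44]]
top [[584.133231353118, 0.0, 324.493448856254], [0.0, 584.133231353118, 234.25929464953], [0.0, 0.0, 1.0]] [0.38  0.013 1.173] [[-0.03, -1.0, -0.01], [-0.98, 0.03, -0.2], [0.2, 0.0, -0.98]]
```

View pics/side0.png

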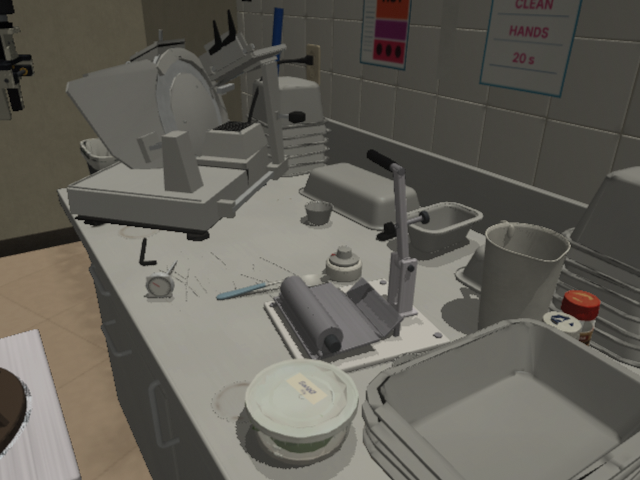

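View pics/top0.png

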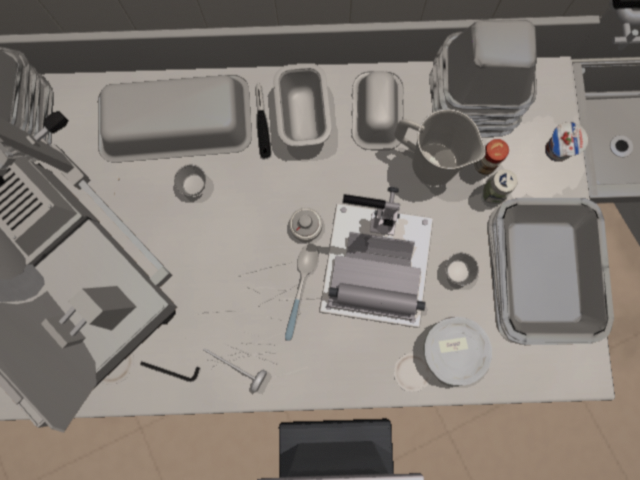

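The side view shows the raised clamp, with its black handle at about (382,160) and the roller at about (310,315), near journal at (333,345). In the top view the white plate has corners near (341,207), (433,214), (420,325) and (323,314). The journals are at (333,291) and (421,304), and the handle is at about (364,201).

```bash
cat > h.py <<'E'
import numpy as np,cv2
def load(n): return dict(np.load(n+".npz"))
def ray(c,p):
    d=c["R"].T@np.linalg.solve(c["intrinsics"],[p[0],p[1],1.]); return -c["R"].T@c["t"],d
def plane(c,p,z):
    o,d=ray(c,p); return o+d*(z-o[2])/d[2]
def tri(c1,p1,c2,p2):
    o1,d1=ray(c1,p1);o2,d2=ray(c2,p2)
    s=np.linalg.lstsq(np.c_[d1,-d2],o2-o1,rcond=None)[0]
    a,b=o1+s[0]*d1,o2+s[1]*d2
    return (a+b)/2,np.linalg.norm(a-b)
def proj(c,X):
    q=c["intrinsics"]@(c["R"]@np.asarray(X)+c["t"]); return q[:2]/q[2]
def blobs(m,x0,y0,x1,y1,amin=15):
    s=m[y0:y1,x0:x1].astype(np.uint8)
    n,l,st,ce=cv2.connectedComponentsWithStats(s)
    return [((ce[i]+[x0,y0]).round(1).tolist(),st[i].tolist()) for i in range(1,n) if st[i][4]>=amin],l
E
python3 - <<'E'
from h import *
T=load("top0");S=load("side0")
g=T["img"].max(2);gs=S["img"].max(2)
hsv=cv2.cvtColor(T["img"],cv2.COLOR_RGB2HSV)
print("white levels",T["img"][316,370],T["img"][230,427],T["img"][350,370])
m=(T["img"].min(2)>195)
b,l=blobs(m,310,195,445,335,200)
print("plate",b)
pts=np.argwhere(m[195:335,310:445])[:,::-1]+[310,195]
pts=pts.astype(np.float32)
k=cv2.connectedComponentsWithStats(m[195:335,310:445].astype(np.uint8))
i=1+np.argmax(k[2][1:,4]); q=(np.argwhere(k[1]==i)[:,::-1]+[310,195]).astype(float)
W=np.array([plane(T,p,.01)[:2] for p in q],np.float32)*1000
print(cv2.minAreaRect(W), cv2.boxPoints(cv2.minAreaRect(W)))
print("top dark",blobs(g<45,315,185,440,330)[0])
print("side dark",blobs(gs<45,270,140,440,365)[0])
for n,mm,x0,y0,x1,y1 in(("T",g<45,335,185,392,215),("S",gs<45,360,145,400,175)):
    q=(np.argwhere(mm[y0:y1,x0:x1])[:,::-1]+[x0,y0]).astype(np.float32)
    print(n,cv2.minAreaRect(q))
big=[cv2.resize(c["img"][a:b,d:e],None,fx=f,fy=f,interpolation=2) for c,a,b,d,e,f in((S,140,365,260,440,2.6),(T,185,335,310,445,2.6))]
h=max(x.shape[0] for x in big); big=[np.pad(x,((0,h-x.shape[0]),(0,0),(0,0))) for x in big]
im=np.hstack(big);print(im.shape);cv2.imwrite("pics/c1.png",np.clip(im*1.5,0,255).astype(np.uint8)[:,:,::-1])
E
```

```text
white levels [202 200 200] [202 200 201] [176 169 162]
plate [([347.9, 223.3], [23, 12, 39, 39, 706]), ([418.2, 242.8], [91, 20, 31, 84, 970])]
((568.2159423828125, -159.52786254882812), (61.76218795776367, 164.26416015625), 79.15532684326172) [[ 481.74048 -174.40454]
 [ 643.07104 -205.31036]
 [ 654.6914  -144.65118]
 [ 493.36084 -113.74536]]
top dark [([363.9, 201.4], [29, 10, 41, 14, 295]), ([387.9, 222.0], [69, 34, 9, 7, 52])]
side dark [([379.7, 159.3], [96, 9, 30, 24, 315]), ([424.1, 218.0], [149, 72, 10, 12, 64]), ([387.3, 232.1], [107, 82, 20, 19, 230]), ([410.5, 268.4], [138, 126, 6, 6, 27]), ([331.8, 345.7], [54, 198, 17, 15, 138])]
T ((367.3154602050781, 200.97972106933594), (17.879980087280273, 46.20871353149414), 82.23483276367188)
S ((380.5158996582031, 159.55413818359375), (31.125391006469727, 11.811687469482422), 28.610462188720703)
(585, 819, 3)
```

View pics/c1.png

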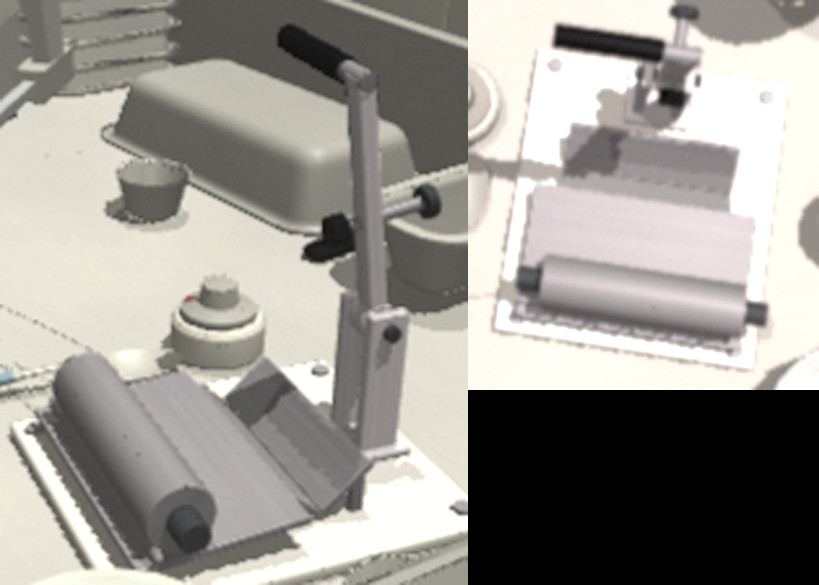

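The crop shows the handle from (290,38) to (345,72) in its side half, and the plate corners and journals clearly in its top half. Next I triangulate these points, fit the rest frame, and make a coarse height map for the travel.

```bash
python3 - <<'E'
from h import *
T=load("top0");S=load("side0")
a=lambda x,y:((x-468)/2.6+310,y/2.6+185)
b=lambda x,y:(x/2.6+260,y/2.6+140)
C=np.array([plane(T,a(*p),.01)[:2] for p in((541,50),(787,83),(755,367),(496,330))])
M=np.array([[112.5,100],[112.5,-100],[-112.5,-100],[-112.5,100]])/1000
A=M-M.mean(0);B=C-C.mean(0)
yaw=np.arctan2((A[:,0]*B[:,1]-A[:,1]*B[:,0]).sum(),(A*B).sum())
Rm=np.array([[np.cos(yaw),-np.sin(yaw)],[np.sin(yaw),np.cos(yaw)]])
print("yaw",np.degrees(yaw),"plate c",C.mean(0),"res",(B-A@Rm.T).round(4).tolist())
JL=plane(T,a(520,277),.047);JR=plane(T,a(767,315),.047)
d=JL-JR;print("roller ends",JL,JR,np.linalg.norm(d),np.degrees(np.arctan2(-d[0],d[1])))
print("JR tri",tri(T,a(766,315),S,(331.8,345.7)))
rc=(JL+JR)[:2]/2
O=rc+Rm@[.091,0]
print("origin from roller",O,"plate centre in rest",Rm.T@(C.mean(0)-O))
for n,p,q in(("hfar",a(558,38),b(287,36)),("hnear",a(660,48),b(350,70)),("hmid",(363.9,201.4),(379.7,159.3)),("pad",(387.9,222),(387.3,232.1))):
    X,e=tri(T,p,S,q); print(n,X.round(4),round(e,4),"rest",(Rm.T@(X[:2]-O)).round(4),X[2].round(4))
# height map
v,u=np.mgrid[0:480,0:640];Z=T["depth"].ravel()
P=np.c_[u.ravel(),v.ravel(),np.ones(u.size)]@np.linalg.inv(T["intrinsics"]).T*Z[:,None]
W=((P-T["t"])@T["R"])[Z>0]
for x in np.arange(.1,.9,.08):
    print(round(x,2),[ (lambda s:round(float(s.max()),2) if len(s) else None)(W[(abs(W[:,0]-x)<.04)&(abs(W[:,1]-y)<.04)][:,2]) for y in np.arange(-.35,.75,.08)])
E
```

```text
yaw -10.28199156975043 plate c [ 0.55385992 -0.09220427] res [[-0.0024, -0.0027], [-0.0, 0.002], [0.002, 0.0013], [0.0005, -0.0006]]
roller ends [0.49737317 0.00629723 0.047     ] [ 0.46334153 -0.17472525  0.047     ] 0.18419362880365192 -10.647149666588968
JR tri (array([ 0.46210945, -0.17307022,  0.04855441]), np.float64(0.002609252247124788))
origin from roller [ 0.569896   -0.10045687] plate centre in rest [-0.01725159  0.00525775]
hfar [ 0.6281 -0.0223  0.243 ] 0.0018 rest [0.0433 0.0873] 0.243
hnear [ 0.6203 -0.0869  0.2408] 0.0027 rest [0.0471 0.0223] 0.2408
hmid [ 0.6227 -0.053   0.2433] 0.0008 rest [0.0435 0.0561] 0.2433
pad [ 0.6072 -0.1006  0.1484] 0.0025 rest [0.0367 0.0065] 0.1484
0.1 [-0.84, -0.84, -0.75, -0.23, -0.23, -0.23, -0.24, -0.75, -0.85, -0.85, -0.85, -0.84, -0.84, -0.84]
0.18 [-0.85, -0.85, 0.0, 0.0, 0.0, 0.0, -0.01, -0.75, -0.84, -0.84, -0.85, -0.84, -0.85, -0.84]
0.26 [0.01, 0.01, 0.0, 0.0, 0.0, 0.01, 0.01, 0.01, 0.01, 0.32, 0.32, 0.1, 0.01, 0.0]
0.34 [0.01, 0.06, 0.06, 0.01, 0.01, 0.01, 0.05, 0.02, 0.01, 0.31, 0.33, 0.09, 0.09, 0.0]
0.42 [0.12, 0.11, 0.06, 0.07, 0.03, 0.02, 0.01, 0.01, 0.08, 0.21, 0.32, 0.31, None, None]
0.5 [0.12, 0.12, 0.07, 0.07, 0.07, 0.05, 0.01, 0.01, 0.09, 0.21, 0.21, 0.25, 0.18, None]
0.58 [0.12, 0.12, 0.04, 0.25, 0.25, 0.04, 0.01, 0.01, 0.08, 0.09, 0.09, 0.18, 0.18, None]
0.66 [0.12, 0.11, 0.02, 0.25, 0.25, 0.06, 0.01, 0.01, 0.01, 0.07, 0.4, 0.35, 0.17, None]
0.74 [0.11, 0.15, 0.16, 0.01, 0.01, 0.01, 0.01, 0.01, 0.04, 0.01, 0.08, 0.34, 0.17, None]
0.82 [0.24, 0.24, 0.15, 0.15, 0.07, 0.07, 0.07, 0.07, 0.07, 0.07, 0.21, 0.25, 0.18, None]
```

move_arm:
  plan:
    - [1, 0, 0, 0.06, 0, 0, 0]
    - [1, 0, 0, 0.06, 0, 0, 0]
    - [1, 0, 0, 0.055, 0, 0, 0]
    - [1, 0.025, -0.04, 0, 0, 0, 0]
    - [1, 0.025, -0.04, 0, 0, 0, 0]
    - [1, 0.025, -0.04, 0, 0, 0, 0]
    - [1, 0.025, -0.04, 0, 0, 0, 0]
    - [1, 0.025, -0.04, 0, 0, 0, 0]
    - [1, 0.025, -0.04, 0, 0, 0, 0]
    - [1, 0.0133, -0.05, 0, 0, 0, 0]
    - [1, 0.0133, -0.05, 0, 0, 0, 0]
    - [1, 0.0133, -0.05, 0, 0, 0, 0]
    - [1, 0.0133, -0.05, 0, 0, 0, 0]
    - [1, 0.0133, -0.05, 0, 0, 0, 0]
    - [1, 0.0133, -0.05, 0, 0, 0, 0]
    - [1, -0.003, -0.044, 0, 0, 0, 1.93]
    - [1, -0.003, -0.044, 0, 0, 0, 1.93]
    - [1, -0.003, -0.044, 0, 0, 0, 1.93]
    - [1, -0.003, -0.044, 0, 0, 0, 1.93]
    - [1, 0, 0, 0, 0, 0, 0]

```text
time_s: 2.6
tcp_pos: [0.4261, -0.0764, 0.4014]
eef_rot: [180.0, 0.0, -10.5]
contact_force: [-0.4, 0.6, -0.8]
gripper_width: 0.0876
gripper_force: 0.0
```

move_arm:
  plan:
    - [1, 0, 0, -0.055, 0, 0, 0]
    - [1, 0, 0, -0.055, 0, 0, 0]
    - [1, 0, 0, -0.055, 0, 0, 0]
    - [1, 0, 0, -0.055, 0, 0, 0]
    - [1, 0, 0, -0.055, 0, 0, 0]
    - [1, 0, 0, -0.05, 0, 0, 0]
    - [1, 0, 0, -0.025, 0, 0, 0]
    - [1, 0, 0, -0.013, 0, 0, 0]
    - [1, 0, 0, 0, 0, 0, 0]

```text
time_s: 3.72
tcp_pos: [0.4267, -0.074, 0.0382]
eef_rot: [180.0, 0.1, -10.3]
contact_force: [0.7, -0.4, -0.1]
gripper_width: 0.0875
gripper_force: 0.0
```

```bash
python3 - <<'E'
from plant import telemetry, vision
import cv2,numpy as np
print(telemetry.get_state()["tcp_pos"])
c=vision.capture("side");cv2.imwrite("pics/s1.png",np.clip(cv2.resize(c["img"][140:380,240:460],None,fx=2.5,fy=2.5)*1.5,0,255)[:,:,::-1])
E
```

```text
[ 0.42666238 -0.07397392  0.0382283 ][ WARN:0@3.834] global loadsave.cpp:1063 imwrite_ Unsupported depth image for selected encoder is fallbacked to CV_8U.
```

View pics/s1.png

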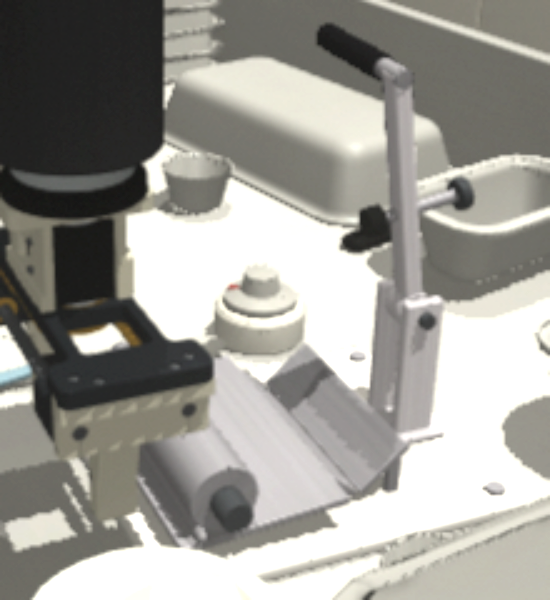

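The fingers stand behind the roller, clear of the deck and stop bar. I'll push up the slope at 24 mm/s.

move_arm:
  plan:
    - [1, 0.00295, -0.00054, 0, 0, 0, 0]
    - [1, 0.00295, -0.00054, 0, 0, 0, 0]
    - [1, 0.00295, -0.00054, 0, 0, 0, 0]
    - [1, 0.00295, -0.00054, 0, 0, 0, 0]
    - [1, 0.00295, -0.00054, 0, 0, 0, 0]
    - [1, 0.00295, -0.00054, 0, 0, 0, 0]
    - [1, 0.00295, -0.00054, 0, 0, 0, 0]
    - [1, 0.00295, -0.00054, 0, 0, 0, 0]
    - [1, 0.00295, -0.00054, 0, 0, 0, 0]
    - [1, 0.00295, -0.00054, 0, 0, 0, 0]
    - [1, 0.00295, -0.00054, 0, 0, 0, 0]
    - [1, 0.00295, -0.00054, 0, 0, 0, 0]
    - [1, 0.00295, -0.00054, 0, 0, 0, 0]
    - [1, 0.00295, -0.00054, 0, 0, 0, 0]

```text
time_s: 5.52
tcp_pos: [0.4683, -0.0818, 0.0386]
eef_rot: [180.0, 0.0, -10.3]
contact_force: [-3.3, 0.8, 2.8]
gripper_width: 0.0874
gripper_force: 1.9
```

```bash
python3 - <<'E'
from plant import telemetry, vision
import cv2,numpy as np
s=telemetry.get_state();print(s["tcp_pos"],s["contact_force"])
from h import *
c=vision.capture("side");g=c["img"].max(2)
b=blobs(g<45,315,315,372,360,60)[0];print(b,[plane(c,q[0],.050).round(4) for q in b])
E
```

```text
[ 0.46826646 -0.08179957  0.03855863] [-3.2537527   0.83960363  2.77817962]
[([344.2, 342.1], [22, 19, 16, 15, 114])] [array([ 0.4778, -0.1765,  0.05  ])]
```

move_arm:
  plan:
    - [1, 0.00295, -0.00054, 0, 0, 0, 0]
    - [1, 0.00295, -0.00054, 0, 0, 0, 0]
    - [1, 0.00295, -0.00054, 0, 0, 0, 0]
    - [1, 0.00295, -0.00054, 0, 0, 0, 0]
    - [1, 0.00295, -0.00054, 0, 0, 0, 0]
    - [1, 0.00295, -0.00054, 0, 0, 0, 0]
    - [1, 0.00295, -0.00054, 0, 0, 0, 0]
    - [1, 0.00295, -0.00054, 0, 0, 0, 0]
    - [1, 0.00295, -0.00054, 0, 0, 0, 0]
    - [1, 0.00295, -0.00054, 0, 0, 0, 0]
    - [1, 0.00295, -0.00054, 0, 0, 0, 0]
    - [1, 0.00295, -0.00054, 0, 0, 0, 0]
    - [1, 0.00295, -0.00054, 0, 0, 0, 0]
    - [1, 0.00295, -0.00054, 0, 0, 0, 0]
    - [1, 0.00295, -0.00054, 0, 0, 0, 0]
    - [1, 0.00295, -0.00054, 0, 0, 0, 0]

```text
time_s: 7.58
tcp_pos: [0.5155, -0.0904, 0.0386]
eef_rot: [-180.0, -0.0, -10.3]
contact_force: [-3.1, 0.6, 2.6]
gripper_width: 0.0877
gripper_force: 2.0
```

```bash
python3 - <<'E'
from plant import telemetry, vision
from h import *
c=vision.capture("side");g=c["img"].max(2)
b=blobs(g<45,315,315,400,350,60)[0];print(b,[plane(c,q[0],.052).round(4) for q in b])
E
```

```text
[([376.3, 331.9], [54, 8, 16, 16, 121])] [array([ 0.5259, -0.1834,  0.052 ])]
```

move_arm:
  plan:
    - [1, 0.002, -0.0004, 0, 0, 0, 0]
    - [1, 0.002, -0.0004, 0, 0, 0, 0]
    - [1, 0.002, -0.0004, 0, 0, 0, 0]
    - [1, 0.002, -0.0004, 0, 0, 0, 0]
    - [1, 0.002, -0.0004, 0, 0, 0, 0]
    - [1, 0.002, -0.0004, 0, 0, 0, 0]
    - [1, 0, 0, 0, 0, 0, 0]
    - [1, 0, 0, 0, 0, 0, 0]

```text
time_s: 8.62
tcp_pos: [0.5274, -0.0927, 0.0385]
eef_rot: [-180.0, -0.0, -10.3]
contact_force: [0.6, 0.6, -0.4]
gripper_width: 0.0877
gripper_force: 0.0
```

```bash
python3 - <<'E'
from plant import telemetry, vision
from h import *
c=vision.capture("side");g=c["img"].max(2)
b=blobs(g<45,315,315,420,350,60)[0];print(b,[plane(c,q[0],.044).round(4) for q in b])
E
```

```text
[([392.7, 332.9], [70, 11, 16, 13, 101])] [array([ 0.5511, -0.1886,  0.044 ])]
```

The roller dropped and seated: its journal is where the centred pose predicts, and there is no contact force. I'll retreat, lift, close the fingers, and go over to the post side of the handle.

move_arm:
  plan:
    - [1, -0.03, 0.0055, 0, 0, 0, 0]
    - [1, -0.04, 0.007, 0, 0, 0, 0]
    - [-1, 0, 0, 0.0525, 0, 0, 0]
    - [-1, 0, 0, 0.0525, 0, 0, 0]
    - [-1, 0, 0, 0.0525, 0, 0, 0]
    - [-1, 0, 0, 0.0525, 0, 0, 0]
    - [-1, 0, 0, 0.0525, 0, 0, 0]
    - [-1, 0.049, 0.0058, 0, 0, 0, 0]
    - [-1, 0.049, 0.0058, 0, 0, 0, 0]
    - [-1, 0.049, 0.0058, 0, 0, 0, 0]
    - [-1, 0.049, 0.0058, 0, 0, 0, 0]
    - [-1, 0, 0, 0, 0, 0, 0]
    - [-1, 0, 0, 0, 0, 0, 0]

```text
time_s: 10.3
tcp_pos: [0.653, -0.0571, 0.3004]
eef_rot: [180.0, 0.1, -10.3]
contact_force: [-0.6, -1.2, 0.7]
gripper_width: 0.0006
gripper_force: 0.0
```

```bash
python3 - <<'E'
from plant import telemetry, vision
import cv2,numpy as np
print(telemetry.get_state()["tcp_pos"])
c=vision.capture("side");a=cv2.convertScaleAbs(cv2.resize(c["img"][60:380,240:480],None,fx=1.8,fy=1.8),alpha=1.5)
c=vision.capture("top");b=cv2.convertScaleAbs(cv2.resize(c["img"][150:350,280:460],None,fx=1.9,fy=1.9),alpha=1.5)
b=np.pad(b,((0,a.shape[0]-b.shape[0]),(0,0),(0,0)))
cv2.imwrite("pics/s2.png",np.hstack([a,b])[:,:,::-1])
E
```

```text
[ 0.65300881 -0.05714944  0.30038516]
```

View pics/s2.png

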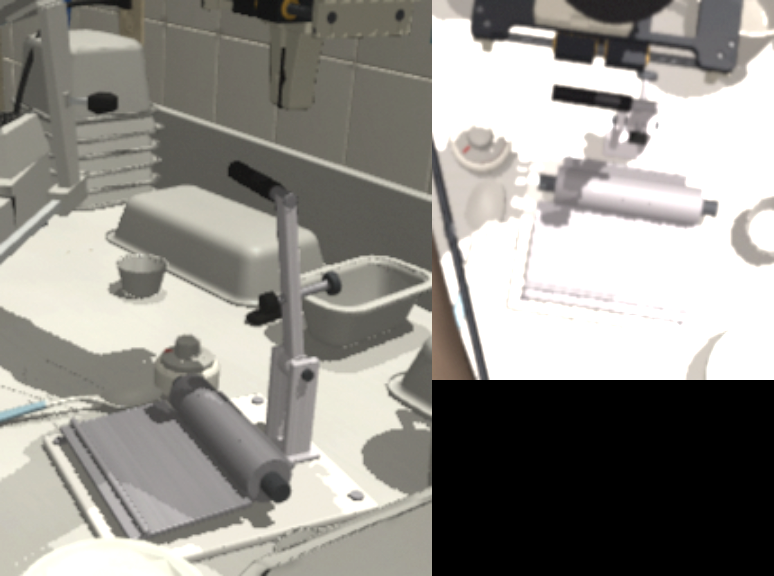

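The roller lies in the vee, with the clamp still up and the closed fingers beyond the handle. I'll descend behind the handle and swing the lever along its arc.

move_arm:
  plan:
    - [-1, 0, 0, -0.045, 0, 0, 0]
    - [-1, 0, 0, -0.03, 0, 0, 0]
    - [-1, 0, 0, -0.01, 0, 0, 0]
    - [-1, -0.0039, 0.0007, 0, 0, 0, 0]
    - [-1, -0.0039, 0.0007, 0, 0, 0, 0]
    - [-1, -0.0039, 0.0007, 0, 0, 0, 0]
    - [-1, -0.0059, 0.0011, -0.001, 0, 0, 0]
    - [-1, -0.0059, 0.0011, -0.0012, 0, 0, 0]
    - [-1, -0.0059, 0.0011, -0.0015, 0, 0, 0]
    - [-1, -0.0059, 0.0011, -0.0018, 0, 0, 0]

```text
time_s: 11.65
tcp_pos: [0.6202, -0.0507, 0.213]
eef_rot: [-179.9, -0.4, -10.3]
contact_force: [5.5, -1.3, 4.0]
gripper_width: 0.0008
gripper_force: 2.4
```

move_arm:
  plan:
    - [-1, -0.0059, 0.0011, -0.0021, 0, 0, 0]
    - [-1, -0.0059, 0.0011, -0.0023, 0, 0, 0]
    - [-1, -0.0059, 0.0011, -0.0026, 0, 0, 0]
    - [-1, -0.0059, 0.0011, -0.003, 0, 0, 0]
    - [-1, -0.0059, 0.0011, -0.0033, 0, 0, 0]
    - [-1, -0.0059, 0.0011, -0.0037, 0, 0, 0]
    - [-1, -0.0059, 0.0011, -0.0041, 0, 0, 0]
    - [-1, -0.0059, 0.0011, -0.0046, 0, 0, 0]
    - [-1, -0.0059, 0.0011, -0.005, 0, 0, 0]
    - [-1, -0.0059, 0.0011, -0.0057, 0, 0, 0]
    - [-1, 0, 0, 0, 0, 0, 0]

```text
time_s: 13.02
tcp_pos: [0.5577, -0.0395, 0.1731]
eef_rot: [180.0, 0.1, -10.3]
contact_force: [1.9, -0.7, -1.8]
gripper_width: 0.0002
gripper_force: 1.1
```

```bash
python3 - <<'E'
from plant import telemetry, vision
from h import *
print(telemetry.get_state()["tcp_pos"])
c=vision.capture("side");cv2.imwrite("pics/s3.png",cv2.convertScaleAbs(cv2.resize(c["img"][120:380,240:480],None,fx=2,fy=2),alpha=1.5)[:,:,::-1])
E
```

```text
[ 0.55765199 -0.03949075  0.17309404]
```

View pics/s3.png

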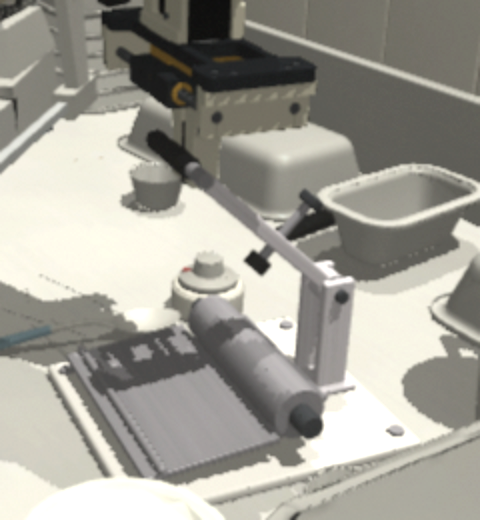

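The lever is at about 45 degrees with the finger against the handle's post side, and the roller is undisturbed. I'll switch to pressing from above with the closed tips.

move_arm:
  plan:
    - [-1, 0.0098, -0.0018, 0, 0, 0, 0]
    - [-1, 0, 0, 0.03, 0, 0, 0]
    - [-1, 0, 0, 0.025, 0, 0, 0]
    - [-1, -0.015, 0.0027, 0, 0, 0, 0]
    - [-1, -0.015, 0.0027, 0, 0, 0, 0]
    - [-1, 0, 0, -0.008, 0, 0, 0]
    - [-1, 0, 0, -0.007, 0, 0, 0]
    - [-1, -0.0034, 0.0006, -0.0067, 0, 0, 0]
    - [-1, -0.0034, 0.0006, -0.0067, 0, 0, 0]
    - [-1, -0.0044, 0.0008, -0.006, 0, 0, 0]
    - [-1, -0.0044, 0.0008, -0.006, 0, 0, 0]
    - [-1, -0.0038, 0.0007, -0.0064, 0, 0, 0]
    - [-1, -0.0038, 0.0007, -0.0064, 0, 0, 0]
    - [-1, -0.0032, 0.0006, -0.0068, 0, 0, 0]
    - [-1, -0.0032, 0.0006, -0.0068, 0, 0, 0]

```text
time_s: 14.95
tcp_pos: [0.5077, -0.0308, 0.1621]
eef_rot: [180.0, 0.1, -10.3]
contact_force: [-6.2, 1.9, 8.5]
gripper_width: 0.0006
gripper_force: 4.1
```

move_arm:
  plan:
    - [-1, -0.0033, 0.0006, -0.006, 0, 0, 0]
    - [-1, -0.0025, 0.0005, -0.006, 0, 0, 0]
    - [-1, -0.0015, 0.0003, -0.005, 0, 0, 0]
    - [-1, -0.0015, 0.0003, -0.0045, 0, 0, 0]
    - [-1, -0.001, 0.0002, -0.003, 0, 0, 0]
    - [-1, -0.0005, 0.0001, -0.002, 0, 0, 0]

```text
time_s: 15.7
tcp_pos: [0.4978, -0.0288, 0.1354]
eef_rot: [179.9, 0.1, -10.3]
contact_force: [-4.4, 0.0, 5.1]
gripper_width: 0.0008
gripper_force: 2.8
```

move_arm:
  plan:
    - [-1, -0.0005, 0.0001, -0.0019, 0, 0, 0]
    - [-1, -0.0005, 0.0001, -0.0019, 0, 0, 0]
    - [-1, -0.0003, 0, -0.0019, 0, 0, 0]
    - [-1, -0.0003, 0, -0.0019, 0, 0, 0]
    - [-1, -0.0003, 0, -0.0019, 0, 0, 0]

```text
time_s: 16.32
tcp_pos: [0.4959, -0.0286, 0.1259]
eef_rot: [180.0, 0.1, -10.3]
contact_force: [-4.2, 0.9, 5.4]
gripper_width: 0.0004
gripper_force: 2.6
```

```bash
python3 - <<'E'
from plant import telemetry, vision
from h import *
s=telemetry.get_state();print(s["tcp_pos"],s["contact_force"])
c=vision.capture("side");np.savez("side9.npz",**c);cv2.imwrite("pics/s4.png",cv2.convertScaleAbs(cv2.resize(c["img"][200:380,300:450],None,fx=3.3,fy=3.3),alpha=1.5)[:,:,::-1])
E
```

```text
[ 0.49593389 -0.02856776  0.12593731] [-4.2272778   0.85061226  5.3802155 ]
```

View pics/s4.png

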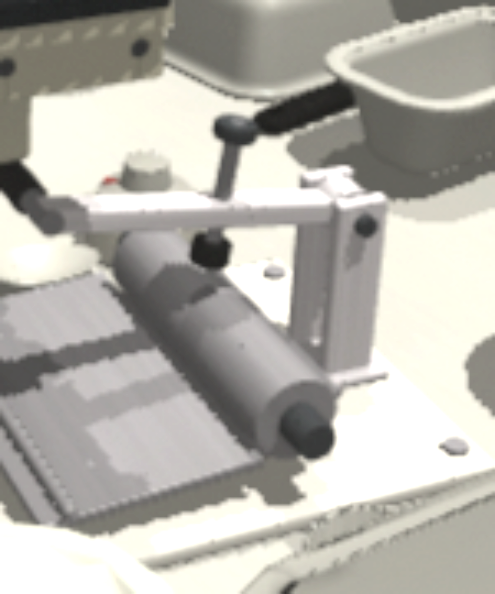

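The pad hangs just above the roller with the arm almost level, so I'm feeling for contact in small steps.

move_arm:
  plan:
    - [-1, -0.001, 0.0002, -0.0018, 0, 0, 0]
    - [-1, -0.001, 0.0002, -0.0018, 0, 0, 0]

```text
time_s: 16.62
tcp_pos: [0.4952, -0.0283, 0.1228]
eef_rot: [180.0, -0.0, -10.3]
contact_force: [0.1, -2.6, 3.9]
gripper_width: 0.0005
gripper_force: 2.1
```

move_arm:
  plan:
    - [-1, -0.0003, 0, -0.0018, 0, 0, 0]
    - [-1, -0.0003, 0, -0.0018, 0, 0, 0]

```text
time_s: 16.88
tcp_pos: [0.4946, -0.0282, 0.1192]
eef_rot: [180.0, -0.0, -10.3]
contact_force: [-1.0, -3.1, 4.0]
gripper_width: 0.0005
gripper_force: 2.1
```

move_arm:
  plan:
    - [-1, -0.0002, 0, -0.0018, 0, 0, 0]
    - [-1, -0.0002, 0, -0.0018, 0, 0, 0]

```text
time_s: 17.12
tcp_pos: [0.4941, -0.0281, 0.1155]
eef_rot: [180.0, -0.0, -10.3]
contact_force: [-0.7, -3.6, 4.4]
gripper_width: 0.0004
gripper_force: 2.1
```

move_arm:
  plan:
    - [-1, -0.0002, 0, -0.0018, 0, 0, 0]
    - [-1, -0.0002, 0, -0.0018, 0, 0, 0]

```text
time_s: 17.38
tcp_pos: [0.4936, -0.028, 0.1118]
eef_rot: [-180.0, -0.0, -10.3]
contact_force: [0.2, -2.3, 4.7]
gripper_width: 0.0008
gripper_force: 2.1
```

move_arm:
  plan:
    - [-1, -0.0001, 0, -0.0018, 0, 0, 0]
    - [-1, -0.0001, 0, -0.0018, 0, 0, 0]

```text
time_s: 17.62
tcp_pos: [0.4933, -0.0279, 0.1082]
eef_rot: [-180.0, 0.0, -10.3]
contact_force: [-1.4, -2.2, 4.1]
gripper_width: 0.0004
gripper_force: 2.1
```

move_arm:
  plan:
    - [-1, 0, 0, -0.0018, 0, 0, 0]
    - [-1, 0, 0, -0.0018, 0, 0, 0]

```text
time_s: 17.88
tcp_pos: [0.4931, -0.028, 0.1045]
eef_rot: [180.0, 0.0, -10.3]
contact_force: [-1.6, -0.5, 3.9]
gripper_width: 0.0003
gripper_force: 2.2
```

move_arm:
  plan:
    - [-1, 0, 0, -0.0018, 0, 0, 0]
    - [-1, 0, 0, -0.0018, 0, 0, 0]

```text
time_s: 18.12
tcp_pos: [0.493, -0.028, 0.1009]
eef_rot: [180.0, 0.0, -10.3]
contact_force: [-4.0, -0.7, 3.7]
gripper_width: 0.0005
gripper_force: 2.2
```

move_arm:
  plan:
    - [-1, -0.0004, 0.0001, -0.0018, 0, 0, 0]
    - [-1, -0.0004, 0.0001, -0.0018, 0, 0, 0]

```text
time_s: 18.38
tcp_pos: [0.4928, -0.0278, 0.0975]
eef_rot: [-180.0, -0.0, -10.3]
contact_force: [-0.5, -2.8, 4.2]
gripper_width: 0.0004
gripper_force: 2.1
```

move_arm:
  plan:
    - [-1, -0.0001, 0, -0.0018, 0, 0, 0]
    - [-1, -0.0001, 0, -0.0018, 0, 0, 0]

```text
time_s: 18.62
tcp_pos: [0.4927, -0.0278, 0.094]
eef_rot: [-180.0, -0.0, -10.3]
contact_force: [-0.5, -3.1, 4.4]
gripper_width: 0.0004
gripper_force: 2.1
```

move_arm:
  plan:
    - [-1, 0, 0, -0.0018, 0, 0, 0]
    - [-1, 0, 0, -0.0018, 0, 0, 0]

```text
time_s: 18.88
tcp_pos: [0.4928, -0.0278, 0.0905]
eef_rot: [-180.0, -0.0, -10.3]
contact_force: [-0.7, -2.0, 7.4]
gripper_width: 0.0001
gripper_force: 3.7
```

The pad is in contact: the force rose from 4.4 to 7.4 N.

move_arm:
  plan:
    - [-1, 0, 0, -0.0014, 0, 0, 0]

```text
time_s: 19.0
tcp_pos: [0.4929, -0.0278, 0.0893]
eef_rot: [180.0, -0.0, -10.3]
contact_force: [-2.4, -3.0, 9.6]
gripper_width: 0.0008
gripper_force: 4.8
```

It reads 9.6 N while moving, which is in the good range. I'll let go straight up and check.

move_arm:
  plan:
    - [-1, 0, 0, 0.003, 0, 0, 0]
    - [-1, 0, 0, 0.01, 0, 0, 0]
    - [-1, 0, 0, 0.04, 0, 0, 0]
    - [-1, 0, 0, 0.05, 0, 0, 0]
    - [-1, 0, 0, 0.05, 0, 0, 0]
    - [-1, 0, 0, 0.05, 0, 0, 0]
    - [-1, 0, 0, 0, 0, 0, 0]
    - [-1, 0, 0, 0, 0, 0, 0]

```text
time_s: 20.0
tcp_pos: [0.492, -0.0276, 0.2918]
eef_rot: [-180.0, 0.0, -10.3]
contact_force: [-0.7, -0.3, -0.6]
gripper_width: 0.0005
gripper_force: 0.0
```

```bash
python3 - <<'E'
from plant import telemetry, vision
from h import *
s=telemetry.get_state();print(s["tcp_pos"],s["contact_force"])
c=vision.capture("side");cv2.imwrite("pics/s5.png",cv2.convertScaleAbs(cv2.resize(c["img"][180:380,200:450],None,fx=3,fy=3),alpha=1.5)[:,:,::-1])
E
```

```text
[ 0.49195925 -0.0275592   0.29181385] [-0.71926014 -0.32232081 -0.55351646]
```

View pics/s5.png

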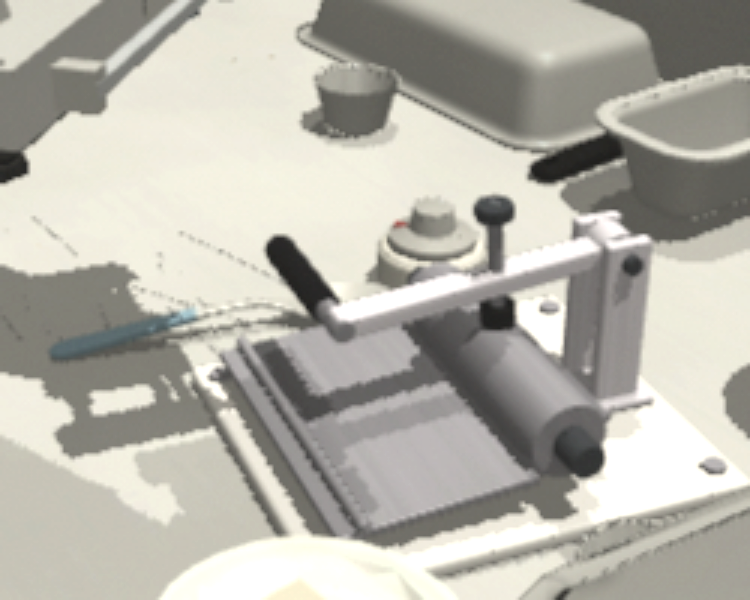

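The pad sits on the seated roller at about (498,315) in the crop. The lever has stayed down, the timer and spoon are where they were, and the robot is clear.

```bash
python3 -c "
from plant import workorder
print(workorder.close_job())"
```

```text
the job is handed in; nothing more can be done
None
```

The roller was rolled up the deck into the vee and is clamped there, with the handle reading 9.6 N as it moved; the arm is clear, nothing else was touched, and the job was handed in at about 20 s.

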